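# Zero the stall's counter scale

## Task

Zero the counter scale: take the check weight off the pan and put it back, flat, in the rack slot cut to its own size, and roll the stiff thumbwheel on the scale's deck until the dial's broad zero mark stands under the tip of the empty scale's needle. Press the wheel gently rather than bearing down hard, and leave the other goods on the table where they are.

Things in the scene. Friction and masses are not known exactly. Their poses are not given: they have to be found in the camera images.
- scale: White low counter scale, fixed to the table, 205 mm (its x) by 340 mm (its y), flat deck 70 mm high; origin at the centre of its underside, z up. Round steel pan on its +y half; on its -y half a flat round dial under a clear window (148 mm across, top of the bezel 90 mm above the table); the thumbwheel sits in the middle of the deck's -x edge.
- pan_top (a point): Centre of the top face of the empty pan (128 mm diameter, 4 mm thick), 96 mm above the table; axes as the scale's. Under the check weight the pan is sunk 6 to 10 mm below this point and has turned the needle clockwise (seen from above); emptied, it springs back.
- wheel_top (a point): Topmost point of the exposed rim of the ribbed black thumbwheel: radius 35 mm, 22 mm wide, axle along the scale's y, so its top rolls along the scale's x. It stands 13 mm proud of the deck in a slot 74 mm long (x) between two steel strips 7 mm wide and 4 mm high. The point sinks with the wheel but does not turn with it; axes as the scale's.
- thumbwheel: The same wheel; origin on its axle, 35 mm below its top; its y is the axle. Sprung: sinks 1 mm per 2 N of press, 7 mm at most. Stiff: the rim needs 2.3 N of drag, so a light touch slips; 5 to 12 N of press drags it. Top pushed to the scale's +x turns the dial anticlockwise seen from above, by a third of the wheel's angle (10 mm of rim: 5.4 mm at the zero mark). It stays where left.
- needle_tip (a point): Tip of the thin dark needle, 57 mm from its pivot over the dial's centre, which lies at x = 15, y = -92 mm in the scale's frame; it turns level under the window. Empty scale: it points along the scale's +x. With the weight on, it stands 0.35 to 0.65 rad clockwise of that.
- zero_mark (a point): Broad black zero mark (9 mm wide, 18 mm long) on the white dial card, point 57 mm from the dial's centre, in line with the needle tip when zeroed. At the start it stands 0.4 to 0.9 rad clockwise (seen from above) of where the empty scale's needle points; the loaded needle may by chance stand over it. The card sinks with the wheel when that is pressed.
- weight_centre (a point): Centre of the check weight that stands on the pan: dark iron bar 32 mm (its x) by 72 mm (its y) by 46 mm high (z), about 0.5 to 0.8 kg, a brass plug on top; half-way up, 23 mm above its underside.
- slot_middle_floor (a point): Centre of the floor of the weight's own slot: pocket 39 mm (x) by 80 mm (y), 10 mm deep, in a wooden cradle 76 by 130 mm and 16 mm high on the rack board (10 mm thick); floor 16 mm above the table, rim 26 mm. The weight lies with its long side along y.
- slot_large_floor (a point): Centre of the floor of the largest slot, 50 by 104 mm, in an equal cradle; it stays empty. The three cradles stand in a row along their x, 85 mm apart, in any order.
- small_weight_centre (a point): Centre of the small weight, 24 by 50 by 36 mm high, already in its slot (30 by 56 mm); leave it.
- oil_tin: Green oil tin 50 by 85 mm, 120 mm high with a brass cap to 138 mm, loose; origin at the centre of its underside.
- cap_plinth: Wooden plinth 85 mm square, 25 mm high, with a steel radiator cap to 63 mm, loose; origin at the centre of its underside.
- wheel_wrench: Wrench 180 mm long lying on the table, along its x, loose; origin near its middle.

How it is judged:
By the outcome, as a careful person would: the job done as asked, in the order asked, and still so for the second after the job is handed in, with the robot touching nothing.
It also fails if it takes over 61 s, if anything falls off the work surface, if the arm or the gripper's body presses on something with over 40 N, if the wrist force passes 120 N, or if a joint passes its speed limit or range.

## Robot

A 7-joint arm with a two-finger parallel gripper is mounted at the origin on the work surface. World frame = base frame: x ahead of the robot, y to its left, z up, the work surface at z = 0. Lengths are in m, angles in rad, forces in N, time in s.
With the tool pointing down it reaches from about 0.4 to 0.85 m from the base axis. Payload 10.4 kg.
Tool frame: the origin (TCP) lies at the very end of the fingers, on their centre line; the grasp point (between the pads) lies 19 mm behind it; z points along the fingers, y is the direction in which the jaws open and shut (so a half turn about z gives the same grasp; the last joint's range is limited). The gripper opens to 87 mm and grips with 3 to 60 N. Pads are 19 mm wide; open, the fingers measure 117 mm over their backs; the gripper's body (75 mm by 190 mm) begins 51 mm behind the grasp point.
Start: joints at [1.166, 0.332, -0.065, 1.46, 0.022, 1.35, -0.088], TCP at [0.233, -0.58, 0.223] pointing down, gripper open.
Joint ranges: [-2.6, 2.6], [-0.5, 2.12], [-1.47, 1.34], [0.16, 2.42], [-1.27, 4.41], [0.06, 2.06], [-2.6, 2.6]. Speed limits (rad/s): [2.22, 2.22, 2.79, 2.79, 3.14, 3.14, 3.14].

## Interface

Orientations are given as a unit quaternion [x, y, z, w].
In Python, from bench import read_state, imaging, r gives the robot as it stands. The module is installed in compiled form; this text tells all that it offers.
- The arm moves only by the tool move_arm, never from a script. Its argument "series" is a list of rows, each a list of 4 numbers: the shift along the tool's x, y, z in m, then the turn about the tool's z in rad. In form: [[x, y, z, roll], ...]. A call has 1 to 20 rows; each row is the pose to reach, as a shift and turn from the pose commanded when the call began, along the tool's axes at that moment; what a row does not reach only later rows make up. A row lasts 1/10 s, in which the tool goes at most 50 mm and 8.59 degrees, less where a joint would pass 70% of its speed; a pose out of reach is approached as far as the arm can. A call with a gripper value outside its range is refused whole. "claw" is the gripper's target within -1 to 1 (fully open at 1, half-way at 0, shut at -1), set as the call begins (left out, the last holds). The fingers move at their own pace and stop on an object; "newtons" is the grip in N (left out, the last holds). Time passes only in rows, so rows that repeat a pose let the fingers close. It gives the time, the measured TCP pose, the force and the opening at its end, in the units of the state.
- read_state(): the state, without advancing time (a new reading comes with each control period).
- imaging.camera(name): name is "scene" or "top" or "wrist"; returns (picture, depth): 384x512x3 uint8, red, green, blue; 384x512 float32, m along the optical axis (not along the pixel's ray), 0 where there is no reading.
- imaging.get_calibration(name): a dict with "camera_matrix" (3x3 intrinsics, pixels), "R" (3x3) and "t" (3): a world point X has camera coordinates R X + t. Camera axes: x right, y down, z forward; pixel columns grow to the right and rows downward; lengths in m; the calibration is good to about 2 mm. The wrist camera is an equidistant fisheye: a pixel r from the principal point sees the ray r / f radians off the axis. A picture is of the moment at which its call begins: read the wrist's pose just before it. get_calibration takes no time and is no camera call; for the wrist camera it gives the pose at the moment of the call.
- r.close_job(): hands the job in, once; it reports no verdict.
The state is a dict: "time": time; "joint_positions": joint angles; "joint_vel": joint speeds; "joint_torque": joint torques, N m; "ee_pos": TCP position; "eef_rot": TCP orientation; "ft_force": force on the tool from outside, world axes, zero at the start; "torque": the same for the moment, N m; "width": finger opening in m.
Only numpy, scipy, OpenCV 4.12 (cv2) and the standard library are available. Lean on these libraries where they do the work, as an engineer would, in place of code of your own. Each camera call takes 0.05 s, during which the arm holds its last target.

## Working session

There is one attempt and no reset: what is moved stays moved. The work goes in short steps, Python scripts to look and compute and a tool call to move; the robot and the scene stay as the last step left them, time stands still between calls to the robot, and variables do not carry over. Pictures are saved under pics/ and viewed, and the job is handed in when it is done.

Besides the shell and the picture viewer there is one more tool, called after "Call:" as name(argument=value, ...) on one line, values as JSON. move_arm: Moves the arm, as the interface text tells. Its arguments: {"type":"object","properties":{"series":{"type":"array","items":{"type":"array","items":{"type":"number"}}},"claw":{"type":"number"},"newtons":{"type":"number"}},"required":["series"]}

```bash
mkdir -p pics
cat > h.py <<'E'
from bench import read_state, imaging, r
import numpy as np, cv2
def shot(name,fn):
    c=imaging.get_calibration(name)
    p,d=imaging.camera(name)
    cv2.imwrite('pics/'+fn+'.png',cv2.cvtColor(p,cv2.COLOR_RGB2BGR))
    np.savez('pics/'+fn+'.npz',p=p,d=d,K=c['camera_matrix'],R=c['R'],t=c['t'])
    return p,d,c
E
python3 - <<'E'
from h import *
s=read_state();print(s)
for n in ['scene','top','wrist']:
    p,d,c=shot(n,n+'0');print(n,c)
E
```

```text
{'time': 0.0, 'joint_positions': array([ 1.16639017,  0.33286051, -0.06467578,  1.46095058,  0.02159185,
        1.34988173, -0.08846043]), 'joint_vel': array([ 0.00017804, -0.00045489,  0.00122894, -0.00062125,  0.00044613,
       -0.00021862,  0.00052651]), 'joint_torque': array([ 2.34630534e-04, -6.23254251e+01,  2.45241757e-02, -3.89899850e+01,
       -6.15145639e-02,  3.97685997e-02,  1.02065449e-04]), 'ee_pos': array([ 0.23271327, -0.57964441,  0.22175654]), 'eef_rot': array([ 9.81829615e-01,  1.89763309e-01, -1.65150285e-04, -6.82912126e-04]), 'ft_force': array([-0.11402815,  0.20940693,  0.30109229]), 'torque': array([ 0.01516803, -0.0265775 , -0.00108563]), 'width': 0.08696872618549017}
scene {'camera_matrix': array([[353.45877144,   0.        , 252.7114478 ],
       [  0.        , 353.45877144, 187.29449832],
       [  0.        ,   0.        ,   1.        ]]), 'R': array([[-0.61627074,  0.7872689 ,  0.02044635],
       [ 0.41726192,  0.34842952, -0.83933864],
       [-0.66790932, -0.50872837, -0.54322425]]), 't': array([ 0.3668813 , -0.10585966,  1.3845356 ])}
top {'camera_matrix': array([[480.86167035,   0.        , 256.60393153],
       [  0.        , 480.86167035, 194.60945848],
       [  0.        ,   0.        ,   1.        ]]), 'R': array([[-0.02643638, -0.99952229,  0.0160095 ],
       [-0.99564398,  0.02489463, -0.08985171],
       [ 0.08941023, -0.01831512, -0.99582647]]), 't': array([-0.056982  ,  0.55340507,  1.54926593])}
wrist {'camera_matrix': array([[297.31863964,   0.        , 258.74405981],
       [  0.        , 297.31863964, 186.90220855],
       [  0.        ,   0.        ,   1.        ]]), 'R': array([[ 0.37297427, -0.92784065, -0.00139038],
       [-0.89729888, -0.36107757,  0.25392461],
       [-0.23610361, -0.09345976, -0.96722301]]), 't': array([-0.62282114, -0.03123631,  0.39064952])}
```

View pics/top0.png

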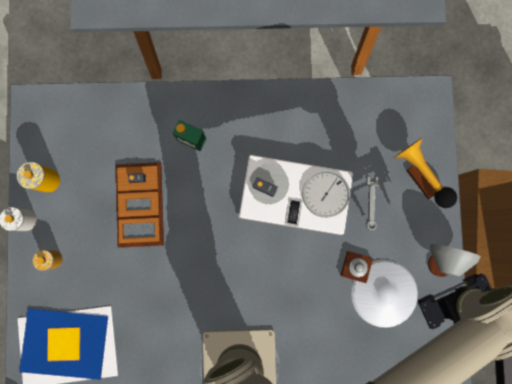

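View pics/scene0.png

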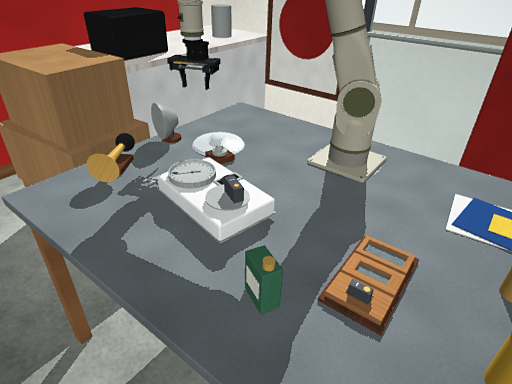

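View pics/wrist0.png

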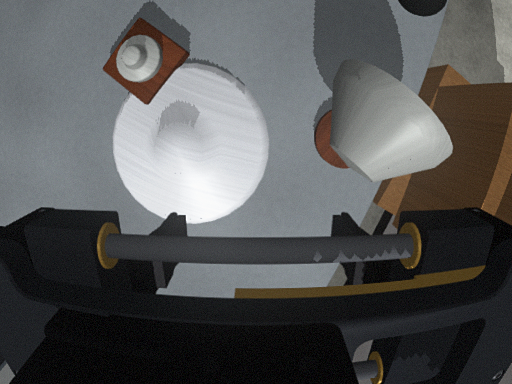

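```bash
cat >> h.py <<'E'
def load(fn): 
    z=np.load('pics/'+fn+'.npz'); return z
def deproj(z,u,v,d=None):
    u=np.asarray(u,float);v=np.asarray(v,float)
    if d is None: d=z['d'][np.round(v).astype(int),np.round(u).astype(int)]
    K=z['K'];c=np.stack([(u-K[0,2])/K[0,0]*d,(v-K[1,2])/K[1,1]*d,d+0*u],-1)
    return (c-z['t'])@z['R']
def onplane(z,u,v,h):
    K=z['K'];ray=np.array([(u-K[0,2])/K[0,0],(v-K[1,2])/K[1,1],1.])@z['R']
    C=-z['R'].T@z['t']; return C+ray*(h-C[2])/ray[2]
E
python3 - <<'E'
from h import *
z=load('top0');p=cv2.cvtColor(z['p'],cv2.COLOR_RGB2BGR)
a=cv2.resize(p[140:250,230:390],None,fx=5,fy=5,interpolation=cv2.INTER_CUBIC);cv2.imwrite('pics/tscale.png',a)
b=cv2.resize(p[150:255,105:175],None,fx=5,fy=5,interpolation=cv2.INTER_CUBIC);cv2.imwrite('pics/track.png',b)
E
```

```text
(no output)
```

View pics/tscale.png

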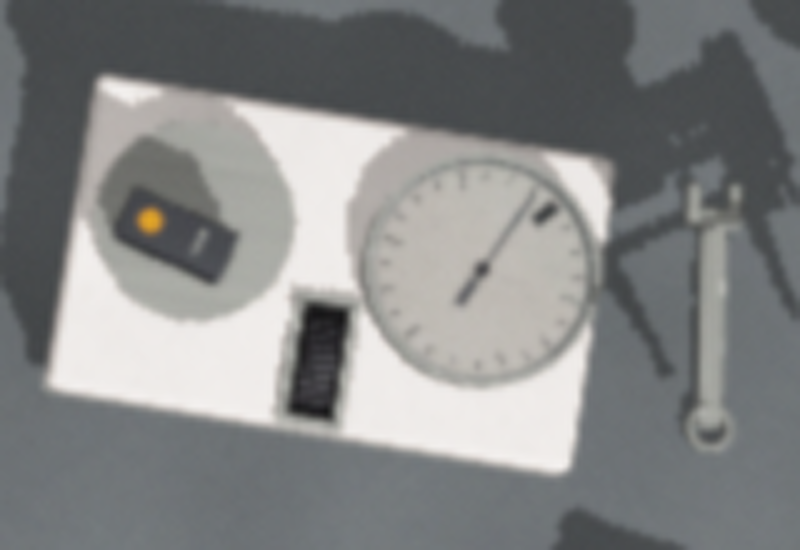

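View pics/track.png

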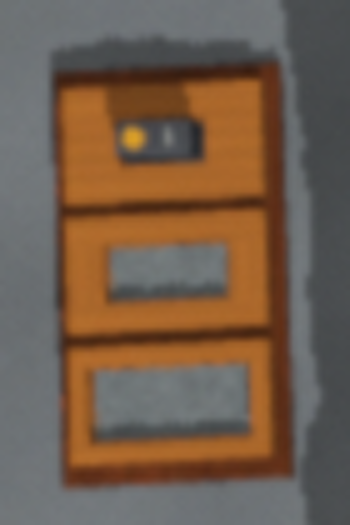

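Run:
```python
from h import *
np.set_printoptions(precision=4,suppress=True)
z=load('top0');print('cam',-z['R'].T@z['t'])
f=lambda x,y,h,o=(230,140):onplane(z,x/5+o[0],y/5+o[1],h)
for c in [(103,75),(612,160),(570,473),(45,388)]:print(f(*c,.07))
V,U=np.mgrid[0:384,0:512];P=deproj(z,U,V)
m=(z['d']>0)&(P[...,2]>.062)&(P[...,2]<.125)&(P[...,0]>.5)&(P[...,0]<.85)&(P[...,1]>-.3)&(P[...,1]<.1)
lab=cv2.connectedComponentsWithStats(m.astype(np.uint8))
i=1+np.argmax(lab[2][1:,4]);mm=lab[1]==i;print(lab[2][i])
R=cv2.minAreaRect(P[mm][:,:2].astype(np.float32));print('scale',R);print(cv2.boxPoints(R))
for n,q,h in [('pan',(190,205),.09),('dialpivot',(482,268),.085),('needletip',(536,190),.085),('zero',(545,214),.08),('wheel',(321,360),.083),('wcorner',(140,187),.134),('wc',(238,237),.134),('wc',(217,283),.134),('wc',(112,230),.134)]:
    x,y=q;print(n,f(x,y,h),P[int(round(y/5+140)),int(round(x/5+230)),2])
g=lambda x,y,h:f(x,y,h,(105,150))
print('weight top depth',np.median(P[176:193,254:275][P[176:193,254:275][...,2]>.12][:,2]))
mw=mm*0
m=(P[...,2]>.12)&(P[...,2]<.15)&(P[...,0]>.55)&(P[...,0]<.85)&(P[...,1]>-.15)&(P[...,1]<.1)&(z['d']>0)
print('weight',cv2.minAreaRect(P[m][:,:2].astype(np.float32)),m.sum(),np.median(P[m][:,2]))
# rack
for hz in (.02,):
    m=(P[...,2]>.021)&(P[...,2]<.034)&(U>105)&(U<175)&(V>150)&(V<255)
    print('cradles',cv2.minAreaRect(P[m][:,:2].astype(np.float32)),m.sum(),np.median(P[m][:,2]))
for q in [(108,244),(228,244),(228,298),(108,300)]:print('mid slot',g(*q,.026))
for q in [(90,370),(250,366),(250,436),(92,440)]:print('large slot',g(*q,.026))
for q in [(60,85),(265,82),(275,462),(68,470)]:print('rim',g(*q,.026))
```

```text
cam [ 0.411  -0.0424  1.5934]
[ 0.6756 -0.0545  0.07  ]
[ 0.6128 -0.3793  0.07  ]
[ 0.4137 -0.3437  0.07  ]
[ 0.4761 -0.0127  0.07  ]
[ 240  155   91   56 3842]
scale ((0.5883377194404602, -0.15821492671966553), (0.28346705436706543, 0.17663487792015076), 89.97708129882812)
[[ 0.5    -0.2999]
 [ 0.6766 -0.3   ]
 [ 0.6767 -0.0165]
 [ 0.5001 -0.0164]]
pan [ 0.5881 -0.107   0.09  ] 0.08404995479633788
dialpivot [ 0.5441 -0.2906  0.085 ] 0.09002673603512745
needletip [ 0.5928 -0.3268  0.085 ] 0.083525647960575
zero [ 0.578  -0.3329  0.08  ] 0.08435436142093544
wheel [ 0.4887 -0.187   0.083 ] 0.07632968879207543
wcorner [ 0.5947 -0.0749  0.134 ] 0.08424323472258437
wc [ 0.5625 -0.1339  0.134 ] 0.08932248626697904
wc [ 0.5346 -0.1202  0.134 ] 0.08707744077576013
wc [ 0.5687 -0.0571  0.134 ] 0.08231681499044942
weight top depth 0.1351349600521311
weight ((0.6372958421707153, -0.006614893674850464), (0.2940942645072937, 0.043013203889131546), 51.4227294921875) 226 0.1347167631832397
cradles ((0.5316148996353149, 0.3159494996070862), (0.24617943167686462, 0.13244515657424927), 1.2528560161590576) 1841 0.026485667186690206
mid slot [0.5486 0.3525 0.026 ]
mid slot [0.5466 0.2746 0.026 ]
mid slot [0.5114 0.2748 0.026 ]
mid slot [0.5121 0.3526 0.026 ]
large slot [0.4669 0.3643 0.026 ]
large slot [0.4668 0.2609 0.026 ]
large slot [0.4216 0.2612 0.026 ]
large slot [0.4217 0.3631 0.026 ]
rim [0.6539 0.3835 0.026 ]
rim [0.6527 0.2497 0.026 ]
rim [0.4044 0.2453 0.026 ]
rim [0.4028 0.3785 0.026 ]
```

```bash
cat >> h.py <<'E'
from scipy.spatial.transform import Rotation as Rn
np.set_printoptions(precision=4,suppress=True)
def shift(target,yawjaw=None,s=None):
    """tool shift & roll to reach world TCP target; yawjaw = world angle of tool y"""
    s=s or read_state(); R=Rn.from_quat(s['eef_rot']).as_matrix()
    d=R.T@(np.array(target)-s['ee_pos'])
    cur=np.arctan2(R[1,1],R[0,1]); roll=None
    if yawjaw is not None:
        roll=-((yawjaw-cur+np.pi/2)%np.pi-np.pi/2)
    print('t',s['time'],'pos',s['ee_pos'],'tilt',R[:,2],'jaw',round(cur,4),'F',s['ft_force'],'w',s['width'],'\n shift',d,'roll',roll)
def fe_ray(z,u,v):
    K=z['K'];x=(u-K[0,2]);y=(v-K[1,2]);rr=np.hypot(x,y)+1e-9;th=rr/K[0,0]
    c=np.stack([np.sin(th)*x/rr,np.sin(th)*y/rr,np.cos(th)],-1);return c@z['R'],c
def fe_plane(z,u,v,h):
    ray,_=fe_ray(z,np.asarray(u,float),np.asarray(v,float));C=-z['R'].T@z['t'];return C+ray*((h-C[2])/ray[...,2])[...,None]
def fe_dep(z,u,v):
    u=np.asarray(u,float);v=np.asarray(v,float);ray,c=fe_ray(z,u,v);d=z['d'][np.round(v).astype(int),np.round(u).astype(int)]
    C=-z['R'].T@z['t'];return C+ray*(d/c[...,2])[...,None]
def fe_proj(z,X):
    c=np.asarray(X)@z['R'].T+z['t'];rr=np.hypot(c[...,0],c[...,1]);th=np.arctan2(rr,c[...,2]);K=z['K']
    return np.stack([K[0,2]+K[0,0]*th*c[...,0]/rr,K[1,2]+K[0,0]*th*c[...,1]/rr],-1)
def rect(z,ctr,h,half=.12,px=600):
    """orthorectified view at plane z=h; up=+x world, left=+y world. returns bgr, function px->xy"""
    g=(np.arange(px)+.5)/px*2*half-half
    X=ctr[0]-g[:,None]+0*g[None];Y=ctr[1]-g[None]+0*g[:,None]
    q=fe_proj(z,np.stack([X,Y,0*X+h],-1)).astype(np.float32)
    im=cv2.remap(cv2.cvtColor(z['p'],cv2.COLOR_RGB2BGR),q[...,0],q[...,1],cv2.INTER_CUBIC)
    return im
def rp(ctr,half,px,u,v): s=2*half/px;return np.array([ctr[0]+half-(v+.5)*s,ctr[1]+half-(u+.5)*s])
E
python3 - <<'E'
from h import *
z=load('wrist0');C=-z['R'].T@z['t'];s=read_state();R=Rn.from_quat(s['eef_rot']).as_matrix()
print('cam in tool',R.T@(C-s['ee_pos']),'axis',R.T@z['R'][2])
shift([.48,-.13,.32],-.5)
E
```

```text
cam in tool [ 0.0693 -0.0016 -0.163 ] axis [-0.2539 -0.0002  0.9672]
t 0.15 pos [ 0.2327 -0.5797  0.2219] tilt [-0.0005  0.001  -1.    ] jaw -1.189 F [ 0.6374 -0.5603 -0.3587] w 0.08723990462848119 
 shift [ 0.397  -0.3253 -0.0977] roll -0.6890122558017184
```

Call:
move_arm(series=[[0,0,-0.05,0],[0.04,-0.026,-0.08,-0.1],[0.42,-0.273,-0.08,-0.689],[0.42,-0.273,-0.08,-0.689],[0.42,-0.273,-0.08,-0.689],[0.42,-0.273,-0.08,-0.689],[0.42,-0.273,-0.08,-0.689],[0.42,-0.273,-0.08,-0.689],[0.42,-0.273,-0.08,-0.689],[0.42,-0.273,-0.08,-0.689],[0.42,-0.273,-0.08,-0.689],[0.42,-0.273,-0.08,-0.689],[0.42,-0.273,-0.08,-0.689],[0.42,-0.273,-0.08,-0.689],[0.42,-0.273,-0.08,-0.689]])

```text
time: 1.65
ee_pos: [0.5201, -0.1721, 0.3024]
eef_rot: [0.861, 0.509, -0.0, 0.0]
ft_force: [-0.6, -0.7, 0.9]
width: 0.0867
```

Run:
```python
from h import *
shift([.52,-.17,.30],-.5)
p,d,c=shot('wrist','w1')
z=load('w1')
cv2.imwrite('pics/w1r.png',rect(z,(.54,-.19),.135,.2,600))
```

```text
t 1.65 pos [ 0.5201 -0.1721  0.3024] tilt [-0.0005 -0.0006 -1.    ] jaw -0.5029 F [-0.6096 -0.7169  0.8881] w 0.08665732519864093 
 shift [ 0.0018 -0.0011  0.0024] roll -0.002935866123014552
```

View pics/w1.png

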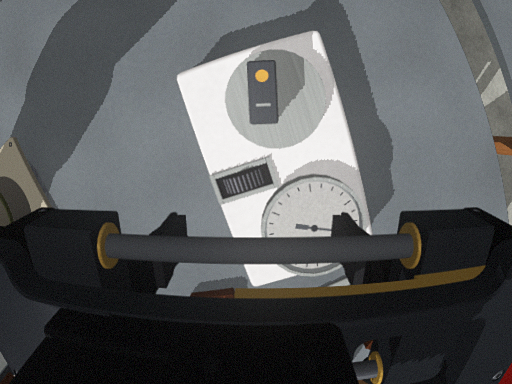

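View pics/w1r.png

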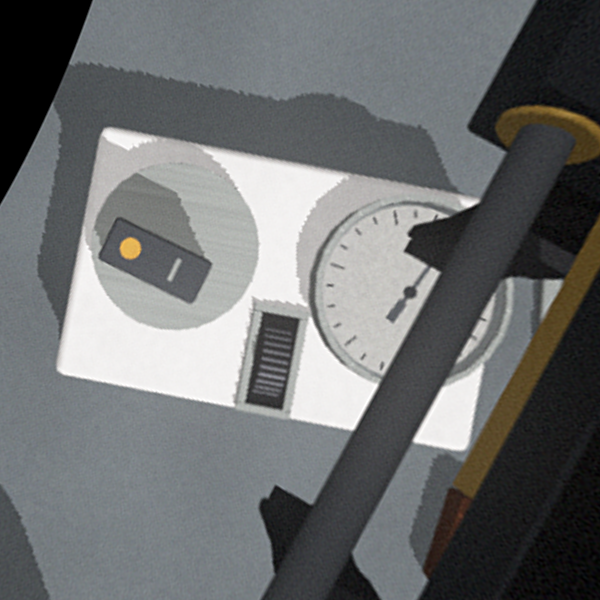

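Run:
```python
from h import *
z=load('w1');V,U=np.mgrid[0:384,0:512];P=fe_dep(z,U,V)
ok=(z['d']>0)&(U>240)&(U<285)&(V>50)&(V<130)
m=ok&(P[...,2]>.122)&(P[...,2]<.15)
print('z med',np.median(P[m][:,2]),m.sum())
r_=cv2.minAreaRect(P[m][:,:2].astype(np.float32));print('w1 rect',r_)
p=z['p'].astype(int).sum(-1)
# corners by rect view at z=.135
im=rect(z,(.56,-.1),.135,.06,600);cv2.imwrite('pics/w1w.png',im)
# plug triangulation
zt=load('top0')
def plug(zz,box):
    q=zz['p'].astype(int);mm=(q[...,0]-q[...,2]>80)
    mm2=np.zeros_like(mm);mm2[box[1]:box[3],box[0]:box[2]]=mm[box[1]:box[3],box[0]:box[2]]
    v,u=np.nonzero(mm2);return u.mean(),v.mean(),len(u)
a=plug(z,(240,50,285,130));b=plug(zt,(245,170,285,200));print(a,b)
for h in (.125,.13,.135,.14):print(h,fe_plane(z,a[0],a[1],h),onplane(zt,b[0],b[1],h))
m=ok&(abs(P[...,2]-.088)<.02);print('pan z',np.median(P[m][:,2]))
# deck
m=(z['d']>0)&(abs(P[...,2]-.07)<.006)&(U>170)&(U<370)&(V<290)
print(np.median(P[m][:,2]))
```

```text
z med 0.1353360696349189 1813
w1 rect ((0.5667075514793396, -0.09321580082178116), (0.07120351493358612, 0.032493963837623596), 63.6024284362793)
(np.float64(261.3968253968254), np.float64(75.37301587301587), 126) (np.float64(259.52941176470586), np.float64(183.64705882352942), 17)
0.125 [ 0.5749 -0.0761  0.125 ] [ 0.5764 -0.0792  0.125 ]
0.13 [ 0.5746 -0.0766  0.13  ] [ 0.5758 -0.0791  0.13  ]
0.135 [ 0.5743 -0.0771  0.135 ] [ 0.5753 -0.079   0.135 ]
0.14 [ 0.574  -0.0776  0.14  ] [ 0.5747 -0.0789  0.14  ]
pan z 0.08933446423806679
0.07090898249272892
```

View pics/w1w.png

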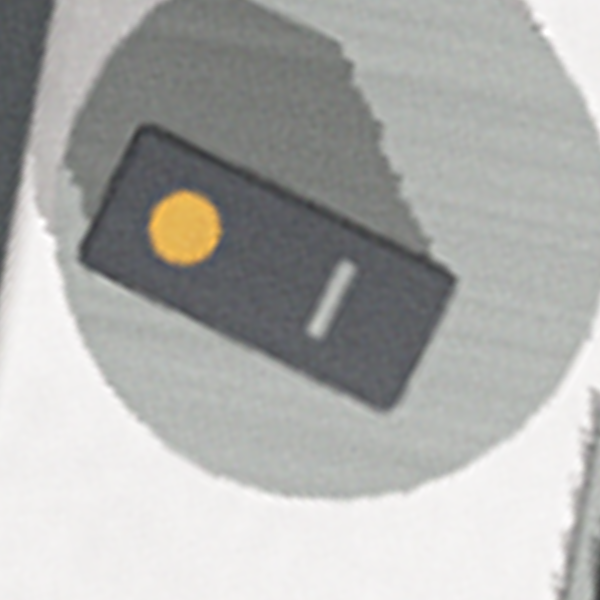

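Run:
```python
from h import *
shift([.567,-.0945,.104],-.46)
```

```text
t 1.7 pos [ 0.5201 -0.172   0.3025] tilt [-0.0003 -0.0005 -1.    ] jaw -0.5029 F [-0.2775 -0.1747 -0.0151] w 0.08714461320010607 
 shift [0.0906 0.0037 0.1984] roll -0.04291575214940635
```

Call:
move_arm(series=[[0.045,0.002,0.02,-0.02],[0.0906,0.0037,0.04,-0.043],[0.0906,0.0037,0.08,-0.043],[0.0906,0.0037,0.12,-0.043],[0.0906,0.0037,0.155,-0.043],[0.0906,0.0037,0.18,-0.043],[0.0906,0.0037,0.193,-0.043],[0.0906,0.0037,0.1985,-0.043],[0.0906,0.0037,0.1985,-0.043],[0.0906,0.0037,0.1985,-0.043],[0.0906,0.0037,0.1985,-0.043]])

```text
time: 2.8
ee_pos: [0.5684, -0.0926, 0.1054]
eef_rot: [0.849, 0.528, 0.001, 0.001]
ft_force: [0.5, 0.2, 0.5]
width: 0.0868
```

Run:
```python
from h import *
shift([.567,-.0945,.104],-.46)
p,d,c=shot('wrist','w2')
```

```text
t 2.8 pos [ 0.5684 -0.0926  0.1054] tilt [ 0.002  -0.0006 -1.    ] jaw -0.4571 F [0.5498 0.233  0.4938] w 0.08679792750634764 
 shift [-0.0023 -0.0004  0.0014] roll 0.0028535822411197564
```

View pics/w2.png

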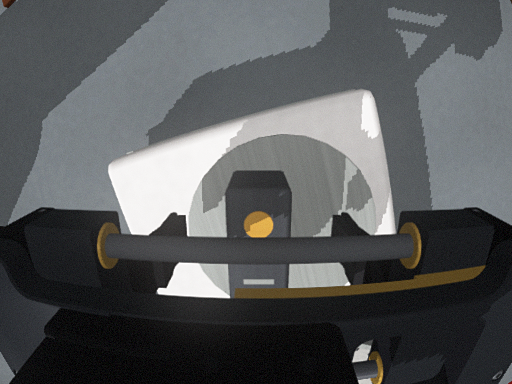

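Call:
move_arm(series=[[0,0,0,0],[0,0,0,0],[0,0,0,0],[0,0,0,0],[0,0,0,0],[0,0,0,0],[0,0,0,0]], claw=-1, newtons=35)

```text
time: 3.55
ee_pos: [0.5676, -0.0925, 0.104]
eef_rot: [0.849, 0.529, -0.0, 0.0]
ft_force: [0.1, -0.3, 0.2]
width: 0.0389
```

Call:
move_arm(series=[[0,0,0,0],[0,0,0,0],[0,0,0,0],[0,0,0,0]])

```text
time: 3.95
ee_pos: [0.5677, -0.0925, 0.1041]
eef_rot: [0.849, 0.529, 0.0, 0.0]
ft_force: [1.4, -1.0, 0.4]
width: 0.0318
```

Run:
```python
from h import *
shift([.53,.20,.26],0.01)
```

```text
t 3.95 pos [ 0.5677 -0.0925  0.1041] tilt [ 0.0002 -0.0001 -1.    ] jaw -0.4571 F [ 1.3608 -1.0142  0.3999] w 0.031756272622852515 
 shift [ 0.2458 -0.1629 -0.156 ] roll -0.46705665663880724
```

Call:
move_arm(series=[[0,0,-0.02,0],[0,0,-0.05,0],[0,0,-0.09,0],[0,0,-0.13,0],[0.02,-0.013,-0.156,0],[0.05,-0.033,-0.156,-0.07],[0.08,-0.053,-0.156,-0.15],[0.112,-0.074,-0.156,-0.22],[0.144,-0.096,-0.156,-0.29],[0.176,-0.117,-0.156,-0.36],[0.205,-0.136,-0.156,-0.43],[0.23,-0.152,-0.156,-0.467],[0.2458,-0.163,-0.156,-0.467],[0.2458,-0.163,-0.156,-0.467],[0.2458,-0.163,-0.156,-0.467],[0.2458,-0.163,-0.156,-0.467]])

```text
time: 5.55
ee_pos: [0.5299, 0.1987, 0.2594]
eef_rot: [0.704, 0.71, -0.001, 0.0]
ft_force: [-0.2, -0.7, -5.7]
width: 0.0321
```

Run:
```python
from h import *
shift([.53,.20,.26],0.01)
p,d,c=shot('wrist','w3')
z=load('w3')
cv2.imwrite('pics/w3r.png',rect(z,(.53,.315),.026,.09,600))
V,U=np.mgrid[0:384,0:512];P=fe_dep(z,U,V)
m=(z['d']>0)&(abs(P[...,0]-.53)<.03)&(abs(P[...,1]-.314)<.02)
print('depth z hist',np.percentile(P[m][:,2],[5,25,50,75,95]))
m=(z['d']>0)&(abs(P[...,0]-.53)<.1)&(abs(P[...,1]-.314)<.06)&(P[...,2]>.021)&(P[...,2]<.032);print('rim z',np.median(P[m][:,2]))
```

```text
t 5.55 pos [0.5299 0.1987 0.2594] tilt [-0.001 -0.001 -1.   ] jaw 0.0084 F [-0.2035 -0.6705 -5.7237] w 0.03207495074986734 
 shift [ 0.0013  0.0001 -0.0006] roll -0.0015852366681003982
depth z hist [0.0162 0.0172 0.0182 0.0264 0.0278]
rim z 0.026860614671680605
```

View pics/w3.png

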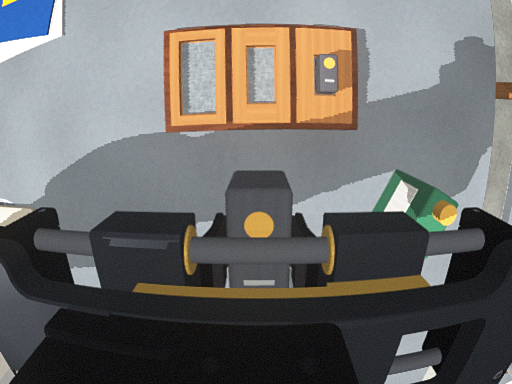

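View pics/w3r.png

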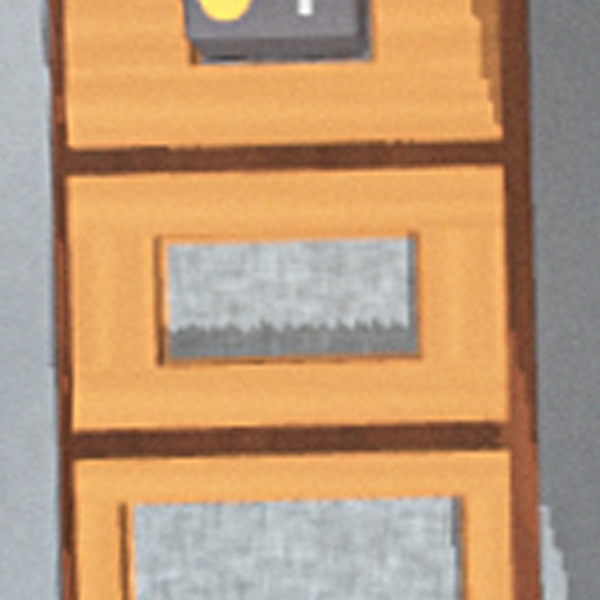

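Run:
```python
from h import *
z=load('w3')
p=cv2.cvtColor(z['p'],cv2.COLOR_RGB2BGR)
cv2.imwrite('pics/w3c.png',cv2.resize(p[155:255,200:320],None,fx=6,fy=6,interpolation=cv2.INTER_CUBIC))
# predicted projections of weight corners if centred at TCP xy+off
s=read_state();T=s['ee_pos'];R=Rn.from_quat(s['eef_rot']).as_matrix()
for name,xt,zt in [('botfront',.036,.015),('topfront',.036,-.031)]:
    for yt in(-.016,.016):
        q=fe_proj(z,T+R@np.array([xt,yt,zt]));print(name,q,(q-[200,155])*6)
```

```text
botfront [233.3408 167.6952] [200.0447  76.1714]
botfront [285.7523 167.7538] [514.5141  76.523 ]
topfront [224.9125 186.7277] [149.4751 190.3665]
topfront [294.3954 186.8034] [566.3723 190.8202]
```

View pics/w3c.png

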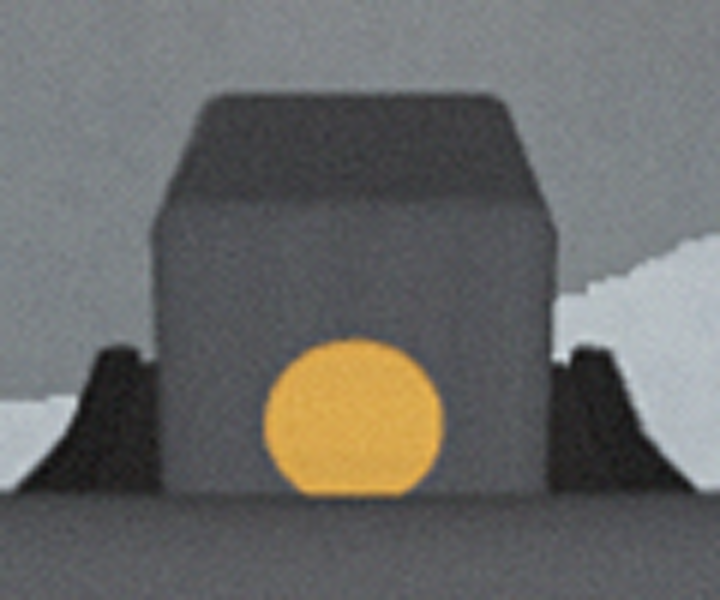

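Call:
move_arm(series=[[0.02,0,0.04,0],[0.05,0,0.08,-0.016],[0.05,0,0.1,-0.016],[0.05,0,0.1,-0.016],[0.05,0,0.1,-0.016],[0.05,0,0.1,-0.016]])

```text
time: 6.2
ee_pos: [0.5307, 0.2494, 0.1619]
eef_rot: [0.699, 0.716, 0.001, 0.001]
ft_force: [-0.1, -0.5, -6.5]
width: 0.032
```

Run:
```python
from h import *
shift([.53,.3170,.032],0.024)
p,d,c=shot('wrist','w4')
shot('top','t4');shot('scene','s4')
z=load('w4')
cv2.imwrite('pics/w4r.png',rect(z,(.53,.315),.026,.075,600))
t=load('t4');K=np.eye(4)
print('TCP proj top',)
p=cv2.cvtColor(t['p'],cv2.COLOR_RGB2BGR);cv2.imwrite('pics/t4c.png',cv2.resize(p[150:255,90:200],None,fx=5,fy=5,interpolation=cv2.INTER_CUBIC))
```

```text
t 6.2 pos [0.5307 0.2494 0.1619] tilt [ 0.0026  0.0005 -1.    ] jaw 0.024 F [-0.0572 -0.5415 -6.5425] w 0.031984113925696535 
 shift [0.0676 0.0006 0.1299] roll -9.55739751273832e-06
TCP proj top
```

View pics/w4r.png

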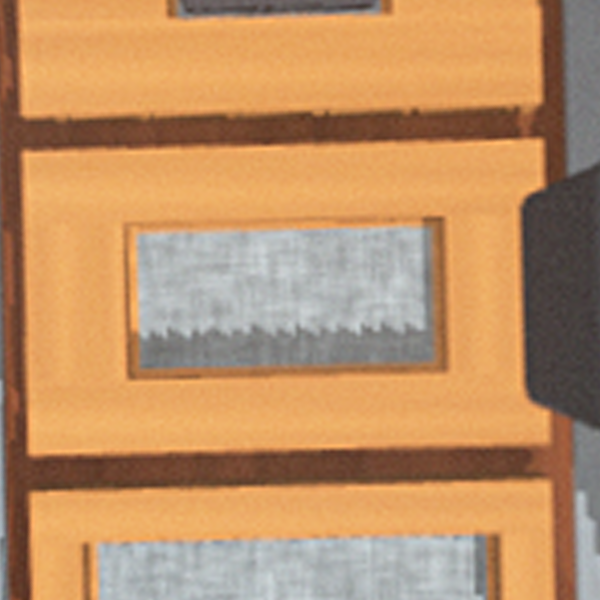

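View pics/w4.png

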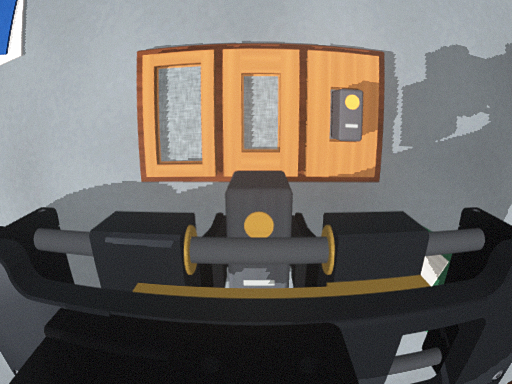

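View pics/t4c.png

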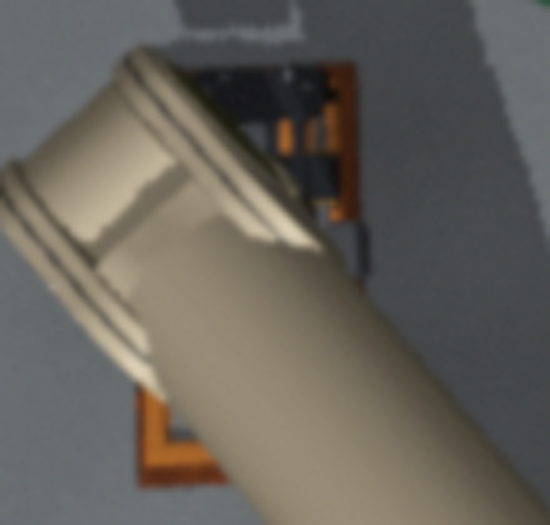

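Run:
```python
from h import *
shift([.5305,.319,.050],0.024)
```

```text
t 6.35 pos [0.5302 0.2497 0.1614] tilt [ 0.0022  0.0003 -1.    ] jaw 0.0248 F [-0.0352 -0.252  -5.4282] w 0.03207075800448469 
 shift [0.0692 0.0018 0.1114] roll 0.0008359498995900161
```

Call:
move_arm(series=[[0.04,0.001,0.02,0],[0.069,0.001,0.05,0],[0.069,0.001,0.08,0],[0.069,0.001,0.1,0],[0.069,0.001,0.109,0],[0.069,0.001,0.109,0],[0.069,0.001,0.109,0],[0.069,0.001,0.109,0],[0.069,0.001,0.109,0]])

```text
time: 7.25
ee_pos: [0.5292, 0.3193, 0.0523]
eef_rot: [0.698, 0.716, 0.001, 0.0]
ft_force: [0.2, 0.1, -6.0]
width: 0.0317
```

Run:
```python
from h import *
shift([.5305,.319,.032],0.024)
shot('wrist','w5');shot('scene','s5')
z=load('w5')
p=cv2.cvtColor(z['p'],cv2.COLOR_RGB2BGR)
cv2.imwrite('pics/w5c.png',cv2.resize(p[90:260,130:390],None,fx=3,fy=3,interpolation=cv2.INTER_CUBIC))
s=read_state();T=s['ee_pos'];R=Rn.from_quat(s['eef_rot']).as_matrix()
p=cv2.cvtColor(load('s5')['p'],cv2.COLOR_RGB2BGR)
cv2.imwrite('pics/s5c.png',cv2.resize(p[200:340,300:440],None,fx=4,fy=4,interpolation=cv2.INTER_CUBIC))
```

```text
t 7.25 pos [0.5292 0.3193 0.0523] tilt [ 0.0017  0.0007 -1.    ] jaw 0.0257 F [ 0.1635  0.059  -6.0116] w 0.031692360786332974 
 shift [-0.0003  0.0013  0.0203] roll 0.0017113510044581837
```

View pics/w5c.png

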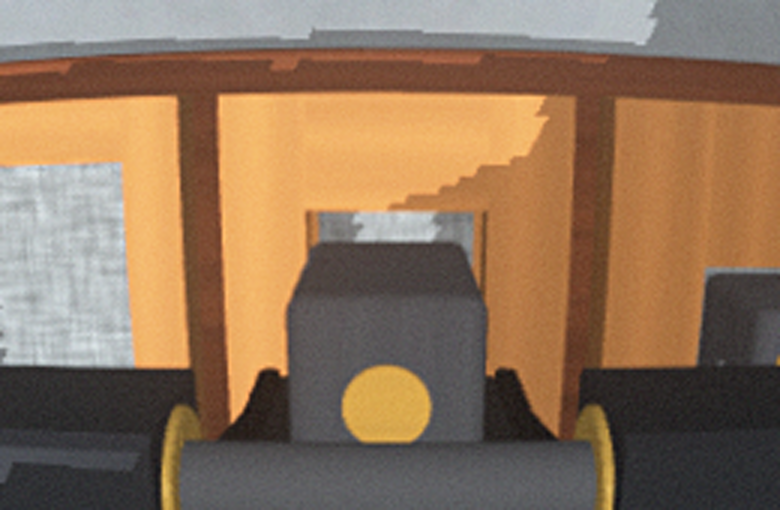

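View pics/s5c.png

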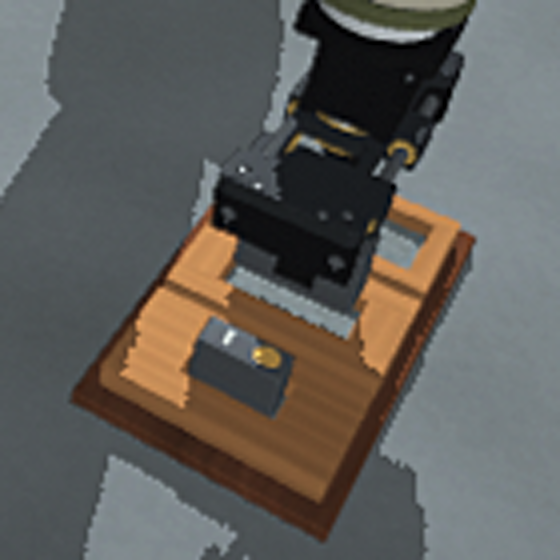

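Run:
```python
from h import *
z=load('w5')
for n,u,v,h in [('farrimL',308,210,.026),('farrimR',486,210,.026),('wbL',318,243,.0373),('wbR',462,243,.0373),('wtL',292,298,.0833),('wtR',482,298,.0833),('crfarL',218,93,.026),('crfarR',576,93,.026)]:
    print(n,fe_plane(z,130+u/3,90+v/3,h))
```

```text
farrimL [0.5111 0.3577 0.026 ]
farrimR [0.5494 0.3587 0.026 ]
wbL [0.5141 0.3528 0.0373]
wbR [0.5435 0.3536 0.0373]
wtL [0.5135 0.3536 0.0833]
wtR [0.5427 0.3543 0.0833]
crfarL [0.4914 0.3828 0.026 ]
crfarR [0.5678 0.3849 0.026 ]
```

Call:
move_arm(series=[[0.0006,0.0018,0,0],[0.0006,0.0018,0.004,0],[0.0006,0.0018,0.008,0],[0.0006,0.0018,0.012,0],[0.0006,0.0018,0.016,0],[0.0006,0.0018,0.019,0],[0.0006,0.0018,0.019,0],[0.0006,0.0018,0.019,0]])

```text
time: 8.15
ee_pos: [0.5303, 0.3197, 0.0319]
eef_rot: [0.698, 0.716, 0.0, 0.0]
ft_force: [-0.1, -0.5, -6.3]
width: 0.0318
```

Run:
```python
from h import *
shift([.5305,.319,.031],0.024)
shot('wrist','w6')
z=load('w6')
p=cv2.cvtColor(z['p'],cv2.COLOR_RGB2BGR)
cv2.imwrite('pics/w6c.png',cv2.resize(p[90:260,130:390],None,fx=3,fy=3,interpolation=cv2.INTER_CUBIC))
```

```text
t 8.15 pos [0.5303 0.3197 0.0319] tilt [ 0. -0. -1.] jaw 0.0261 F [-0.0919 -0.4546 -6.2857] w 0.031817141965727824 
 shift [-0.0007  0.0002  0.0009] roll 0.002072408262521641
```

View pics/w6c.png

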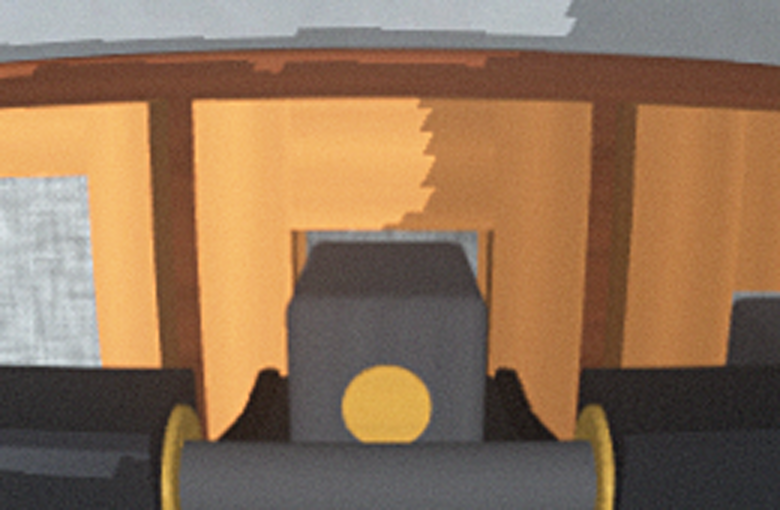

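Call:
move_arm(series=[[0,0,0.0005,0],[0,0,0.001,0],[0,0,0.0015,0],[0,0,0.0015,0]])

```text
time: 8.6
ee_pos: [0.5304, 0.3198, 0.0316]
eef_rot: [0.698, 0.716, 0.0, 0.0]
ft_force: [-4.3, -3.7, 6.9]
width: 0.0319
```

Call:
move_arm(series=[[0,0,0.001,0],[0,0,0.001,0],[0,0,0.001,0],[0,0,0.001,0],[0,0,-0.03,0],[0,0,-0.07,0],[0,0,-0.12,0],[0,0,-0.16,0],[0,0,-0.16,0],[0,0,-0.16,0]], claw=0.15)

```text
time: 9.6
ee_pos: [0.5307, 0.32, 0.1913]
eef_rot: [0.698, 0.716, 0.001, 0.0]
ft_force: [-0.2, 0.1, -1.7]
width: 0.05
```

Run:
```python
from h import *
shift([.5305,.319,.031],-.19)
shot('wrist','w7');shot('scene','s7')
z=load('w7')
V,U=np.mgrid[0:384,0:512];P=fe_dep(z,U,V)
p=cv2.cvtColor(z['p'],cv2.COLOR_RGB2BGR)
p2=cv2.cvtColor(load('s7')['p'],cv2.COLOR_RGB2BGR)
cv2.imwrite('pics/s7c.png',np.hstack([cv2.resize(p2[200:340,300:440],(400,400),interpolation=cv2.INTER_CUBIC),cv2.resize(p[60:260,160:360],(400,400),interpolation=cv2.INTER_CUBIC)]))
m=(z['d']>0)&(abs(P[...,0]-.53)<.012)&(abs(P[...,1]-.318)<.03)&(P[...,2]>.05)
q=P[m];A=np.c_[q[:,:2]-q[:,:2].mean(0),np.ones(len(q))];print(len(q),np.linalg.lstsq(A,q[:,2],rcond=None)[0],np.median(q[:,2]))
```

```text
t 9.6 pos [0.5307 0.32   0.1913] tilt [ 0.0019  0.0007 -1.    ] jaw 0.0259 F [-0.2233  0.146  -1.7135] w 0.04997889887173502 
 shift [-0.0011 -0.0005  0.1603] roll 0.21592262863593747
8163 [-0.145   5.8248  0.2628] 0.3015214956363251
```

View pics/s7c.png

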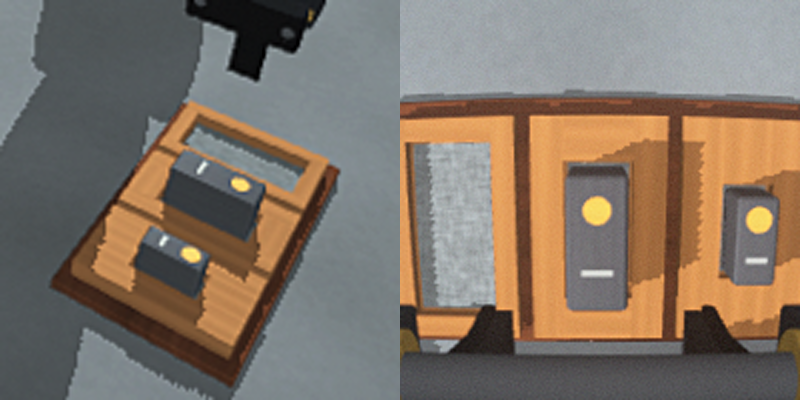

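Run:
```python
from h import *
z=load('w7')
V,U=np.mgrid[0:384,0:512];P=fe_dep(z,U,V)
m=(z['d']>0)&(abs(P[...,0]-.53)<.012)&(abs(P[...,1]-.318)<.03)&(P[...,2]>.05)&(P[...,2]<.08)
q=P[m];A=np.c_[q[:,:2]-q[:,:2].mean(0),np.ones(len(q))];print(len(q),np.linalg.lstsq(A,q[:,2],rcond=None)[0],np.median(q[:,2]))
# goto pose for wheel look; scale pose
c=np.array([.5446,-.1976]);a=-.191
X=np.array([np.cos(a),np.sin(a)]);Y=np.array([-np.sin(a),np.cos(a)])
print('wheel',c-.057*X,'dial',c+.015*X-.092*Y)
shift([.56,-.32,.25],-.191)
```

```text
1361 [0.0015 0.0054 0.0629] 0.06293124054033311
wheel [ 0.4886 -0.1868] dial [ 0.5419 -0.2908]
t 9.7 pos [0.5299 0.3192 0.1893] tilt [-0.0013 -0.0011 -1.    ] jaw 0.0259 F [-0.1187  0.5195 -0.3042] w 0.04996379856932753 
 shift [-0.6398  0.0134 -0.0601] roll 0.21692391291381607
```

Call:
move_arm(series=[[-0.02,0,-0.03,0.02],[-0.06,0.002,-0.06,0.05],[-0.6785,0.031,-0.06,0.217],[-0.6785,0.031,-0.06,0.217],[-0.6785,0.031,-0.06,0.217],[-0.6785,0.031,-0.06,0.217],[-0.6785,0.031,-0.06,0.217],[-0.6785,0.031,-0.06,0.217],[-0.6785,0.031,-0.06,0.217],[-0.6785,0.031,-0.06,0.217],[-0.6785,0.031,-0.06,0.217],[-0.6785,0.031,-0.06,0.217],[-0.6785,0.031,-0.06,0.217],[-0.6785,0.031,-0.06,0.217],[-0.6785,0.031,-0.06,0.217],[-0.6785,0.031,-0.06,0.217],[-0.6785,0.031,-0.06,0.217],[-0.6785,0.031,-0.06,0.217],[-0.6785,0.031,-0.06,0.217]], claw=-1)

```text
time: 11.6
ee_pos: [0.5794, -0.3561, 0.2507]
eef_rot: [0.771, 0.637, 0.0, -0.0]
ft_force: [0.7, 0.3, -0.4]
width: -0.0
```

Run:
```python
from h import *
shift([.4886,-.1868,.12],-.191)
shot('wrist','w8')
z=load('w8')
cv2.imwrite('pics/w8r.png',rect(z,(.54,-.29),.084,.09,600))
cv2.imwrite('pics/w8w.png',rect(z,(.50,-.19),.078,.06,600))
```

```text
t 11.6 pos [ 0.5794 -0.3561  0.2507] tilt [ 0.0001  0.0003 -1.    ] jaw -0.1887 F [ 0.7379  0.3483 -0.4037] w -1.1918163230677757e-05 
 shift [ 0.1492 -0.1209  0.1307] roll 0.0022518306262060417
```

View pics/w8.png

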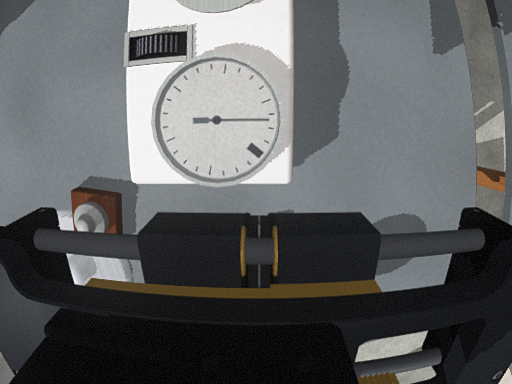

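View pics/w8r.png

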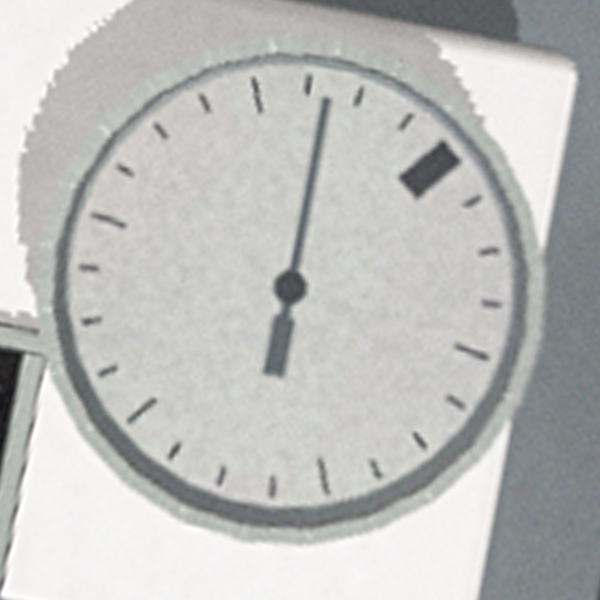

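View pics/w8w.png

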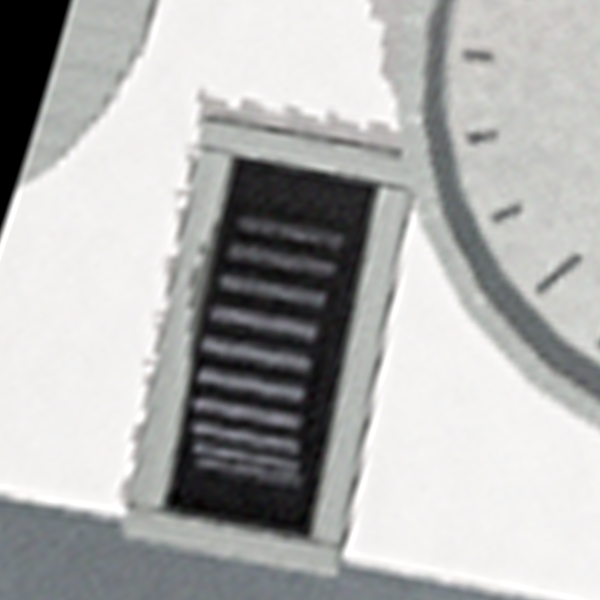

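Run:
```python
from h import *
shift([.4771,-.182,.10],-.193)
```

```text
t 11.65 pos [ 0.5793 -0.3564  0.2508] tilt [ 0.0003 -0.0001 -1.    ] jaw -0.1892 F [ 0.1564 -0.5854  0.1784] w 0.0005553005648770958 
 shift [ 0.1521 -0.1332  0.1508] roll 0.003815423337605095
```

Call:
move_arm(series=[[0.038,-0.033,0,0.004],[0.076,-0.066,0.02,0.004],[0.114,-0.1,0.05,0.004],[0.152,-0.133,0.09,0.004],[0.152,-0.133,0.13,0.004],[0.152,-0.133,0.15,0.004],[0.152,-0.133,0.15,0.004],[0.152,-0.133,0.15,0.004],[0.152,-0.133,0.15,0.004]])

```text
time: 12.55
ee_pos: [0.4787, -0.184, 0.1027]
eef_rot: [0.773, 0.635, 0.001, 0.001]
ft_force: [-0.2, -0.9, -0.1]
width: 0.0007
```

Run:
```python
from h import *
shift([.4771,-.182,.083],-.193)
shot('scene','s9');shot('top','t9')
p2=cv2.cvtColor(load('s9')['p'],cv2.COLOR_RGB2BGR)
cv2.imwrite('pics/s9c.png',cv2.resize(p2[120:250,140:290],None,fx=5,fy=4.5,interpolation=cv2.INTER_CUBIC))
```

```text
t 12.55 pos [ 0.4787 -0.184   0.1027] tilt [ 0.003  -0.0012 -1.    ] jaw -0.1954 F [-0.1577 -0.859  -0.1271] w 0.0006782025405344962 
 shift [ 0.0017 -0.0021  0.0197] roll -0.0023889571566628742
```

View pics/s9c.png

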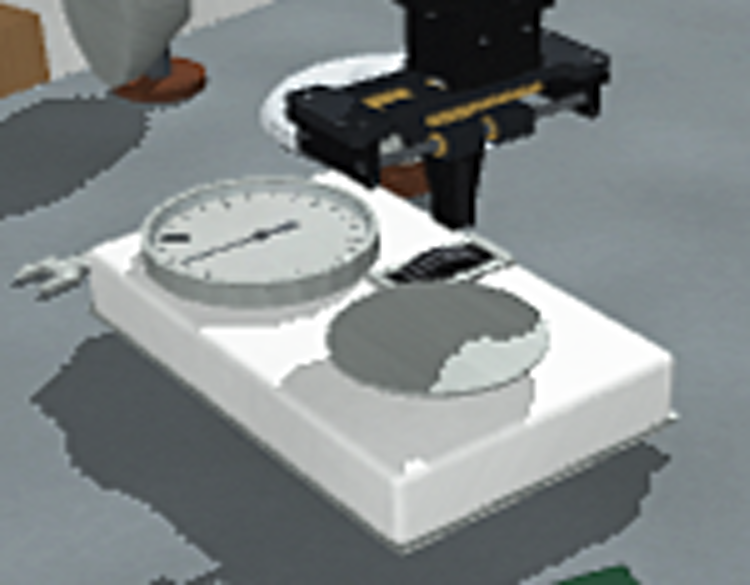

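Call:
move_arm(series=[[0.001,0,0.008,0],[0.001,0,0.014,0],[0.001,0,0.016,0],[0.001,0,0.018,0],[0.001,0,0.019,0],[0.001,0,0.02,0],[0.001,0,0.02,0]])

```text
time: 13.35
ee_pos: [0.4774, -0.1823, 0.0807]
eef_rot: [0.773, 0.635, -0.0, 0.0]
ft_force: [-1.5, 1.0, 4.1]
width: 0.0006
```

Call:
move_arm(series=[[0,0,0.001,0],[0,0,0.0018,0],[0,0.002,0.0018,0],[0,0.005,0.0018,0],[0,0.008,0.0018,0],[0,0.011,0.0018,0],[0,0.011,0.0018,0]])

```text
time: 14.05
ee_pos: [0.4891, -0.1846, 0.0794]
eef_rot: [0.773, 0.635, 0.0, 0.001]
ft_force: [-1.2, 1.2, 7.0]
width: 0.0005
```

```bash
cat >> h.py <<'E'
def mark(fn):
    """dial from top cam crop"""
    p=cv2.cvtColor(load(fn)['p'],cv2.COLOR_RGB2BGR)
    cv2.imwrite('pics/'+fn+'c.png',cv2.resize(p[160:225,290:360],None,fx=8,fy=8,interpolation=cv2.INTER_CUBIC))
E
python3 - <<'E'
from h import *
shift([.4771,-.182,.083],-.193)
shot('top','t10');mark('t10');shot('wrist','w10')
E
```

```text
t 14.05 pos [ 0.4891 -0.1846  0.0794] tilt [ 0.0016 -0.0006 -1.    ] jaw -0.1949 F [-1.1546  1.1658  7.0218] w 0.0005266197975465643 
 shift [ 0.0002 -0.0123 -0.0036] roll -0.001935248000903611
```

View pics/t10c.png

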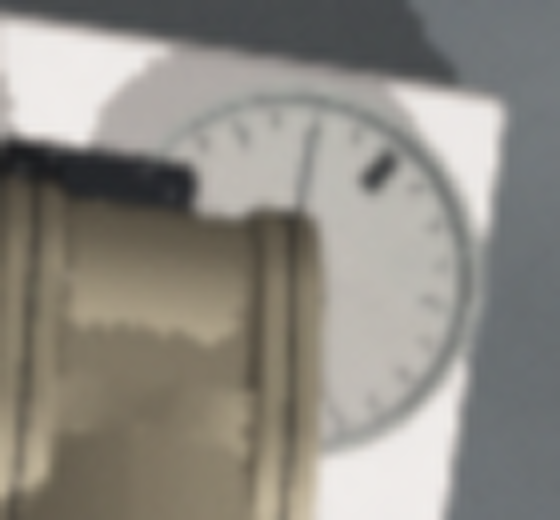

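View pics/w10.png

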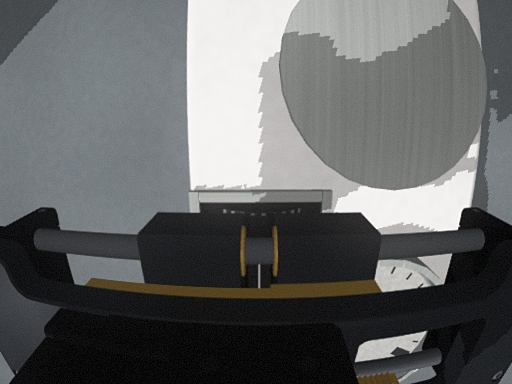

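```bash
cat >> h.py <<'E'
def markang(fn,piv=None):
    z=load(fn);g=cv2.cvtColor(z['p'],cv2.COLOR_RGB2GRAY)
    # upsample region and find dark blobs (mark is compact dark)
    x0,y0=315,160;c=cv2.resize(g[y0:215,x0:355],None,fx=8,fy=8,interpolation=cv2.INTER_CUBIC)
    n,l,s,ct=cv2.connectedComponentsWithStats((c<95).astype(np.uint8))
    for i in range(1,n):
        if s[i,4]>100:
            u,v=(ct[i]+.5)/8-.5+[x0,y0];w=onplane(z,u,v,.081)
            d=w[:2]-np.array([.5441,-.2906]);print('blob',s[i,4],(round(u,2),round(v,2)),'r',np.hypot(*d).round(4),'cw of +x scale',round(-np.arctan2(d[1],d[0])-.193,3))
E
python3 - <<'E'
from h import *
markang('top0');markang('t10')
E
```

```text
blob 22926 (np.float64(337.98), np.float64(164.61)) r 0.1009 cw of +x scale 0.228
blob 361 (np.float64(338.62), np.float64(182.21)) r 0.0543 cw of +x scale 0.661
blob 3051 (np.float64(352.7), np.float64(193.67)) r 0.0842 cw of +x scale 1.401
blob 144 (np.float64(325.92), np.float64(193.47)) r 0.0012 cw of +x scale -1.017
blob 14060 (np.float64(330.64), np.float64(163.65)) r 0.0974 cw of +x scale -0.008
blob 378 (np.float64(336.95), np.float64(181.01)) r 0.0534 cw of +x scale 0.541
blob 5775 (np.float64(322.06), np.float64(192.39)) r 0.0138 cw of +x scale -1.428
blob 212 (np.float64(326.02), np.float64(202.71)) r 0.0286 cw of +x scale -3.274
blob 263 (np.float64(325.89), np.float64(211.44)) r 0.0562 cw of +x scale -3.277
```

Call:
move_arm(series=[[0,0.003,0,0],[0,0.006,0,0],[0,0.009,0,0],[0,0.012,0,0],[0,0.014,0,0],[0,0.014,0,0]])

```text
time: 14.75
ee_pos: [0.5028, -0.1872, 0.0793]
eef_rot: [0.773, 0.635, 0.0, 0.001]
ft_force: [-0.5, 1.0, 5.0]
width: 0.0009
```

Run:
```python
from h import *
shift([.4771,-.182,.083],-.193)
shot('top','t11');markang('t11')
```

```text
t 14.75 pos [ 0.5028 -0.1872  0.0793] tilt [ 0.0016 -0.0004 -1.    ] jaw -0.1949 F [-0.5439  1.0178  5.0356] w 0.000892578616003506 
 shift [ 0.0002 -0.0262 -0.0037] roll -0.001869464859599157
blob 14053 (np.float64(330.64), np.float64(163.65)) r 0.0974 cw of +x scale -0.008
blob 337 (np.float64(335.21), np.float64(179.45)) r 0.0541 cw of +x scale 0.405
blob 6040 (np.float64(322.88), np.float64(186.61)) r 0.0248 cw of +x scale -0.593
blob 344 (np.float64(326.88), np.float64(205.11)) r 0.0362 cw of +x scale 2.929
```

Call:
move_arm(series=[[0,0,-0.008,0],[0,0,-0.014,0],[0,-0.014,-0.014,0],[0,-0.027,-0.014,0],[0,-0.027,-0.014,0],[0,-0.027,-0.008,0],[0,-0.027,-0.004,0],[0,-0.027,-0.002,0],[0,-0.027,0,0],[0,-0.027,0,0]])

```text
time: 15.8
ee_pos: [0.4759, -0.1819, 0.0789]
eef_rot: [0.773, 0.635, 0.0, 0.0]
ft_force: [-1.3, 0.2, 5.8]
width: 0.0004
```

Run:
```python
from h import *
shift([.4771,-.182,.083],-.193)
shot('top','t12');markang('t12')
```

```text
t 15.8 pos [ 0.4759 -0.1819  0.0789] tilt [ 0.0003 -0.0001 -1.    ] jaw -0.1949 F [-1.3169  0.1974  5.8422] w 0.0003627262656771295 
 shift [ 0.0002  0.0012 -0.0041] roll -0.0018716407497509913
blob 14059 (np.float64(330.63), np.float64(163.65)) r 0.0974 cw of +x scale -0.008
blob 338 (np.float64(335.23), np.float64(179.44)) r 0.0542 cw of +x scale 0.405
blob 6129 (np.float64(321.81), np.float64(198.35)) r 0.0204 cw of +x scale -2.544
blob 193 (np.float64(325.03), np.float64(212.22)) r 0.0588 cw of +x scale -3.232
```

Call:
move_arm(series=[[0,0.003,0.0003,0],[0,0.006,0.0003,0],[0,0.009,0.0003,0],[0,0.012,0.0003,0],[0,0.015,0.0003,0],[0,0.018,0.0003,0],[0,0.021,0.0003,0],[0,0.024,0.0003,0],[0,0.026,0.0003,0],[0,0.026,0.0003,0],[0,0.026,-0.008,0],[0,0.026,-0.014,0],[0,0.012,-0.014,0],[0,0.004,-0.014,0],[0,0.004,-0.014,0]])

```text
time: 17.35
ee_pos: [0.4784, -0.1827, 0.0928]
eef_rot: [0.773, 0.635, -0.0, -0.0]
ft_force: [0.6, -0.7, -0.1]
width: 0.0005
```

Run:
```python
from h import *
shift([.4771,-.182,.083],-.193)
shot('top','t13');markang('t13')
```

```text
t 17.35 pos [ 0.4784 -0.1827  0.0928] tilt [-0.0007 -0.0004 -1.    ] jaw -0.1953 F [ 0.6015 -0.6693 -0.0952] w 0.0004933502945921893 
 shift [ 0.0005 -0.0014  0.0098] roll -0.002348458049824309
blob 14071 (np.float64(330.63), np.float64(163.66)) r 0.0974 cw of +x scale -0.008
blob 391 (np.float64(331.31), np.float64(177.37)) r 0.0548 cw of +x scale 0.147
blob 6130 (np.float64(322.42), np.float64(196.32)) r 0.0147 cw of +x scale -2.338
blob 178 (np.float64(326.24), np.float64(207.2)) r 0.0428 cw of +x scale -3.298
```

Call:
move_arm(series=[[0,0,0.006,0],[0,0,0.01,0],[0,0,0.012,0],[0,0,0.0138,0],[0,0,0.0138,0],[0,0.003,0.0138,0],[0,0.006,0.0138,0],[0,0.009,0.0138,0],[0,0.012,0.0138,0],[0,0.014,0.0138,0],[0,0.014,0.0138,0],[0,0.014,0.0138,0]])

```text
time: 18.6
ee_pos: [0.4937, -0.1855, 0.0795]
eef_rot: [0.773, 0.635, 0.0, 0.0]
ft_force: [-0.9, 0.6, 7.2]
width: 0.0004
```

Run:
```python
from h import *
shift([.58,-.3561,.25],-.193)
shot('top','t14');markang('t14');mark('t14')
```

```text
t 18.6 pos [ 0.4937 -0.1855  0.0795] tilt [ 0.0009 -0.0003 -1.    ] jaw -0.1949 F [-0.9044  0.6437  7.1604] w 0.00037414303543695216 
 shift [-0.1507  0.1179 -0.1704] roll -0.0018728496912123749
blob 14075 (np.float64(330.63), np.float64(163.66)) r 0.0974 cw of +x scale -0.008
blob 325 (np.float64(329.0), np.float64(176.72)) r 0.0551 cw of +x scale 0.009
blob 5972 (np.float64(322.49), np.float64(190.4)) r 0.0157 cw of +x scale -1.003
blob 430 (np.float64(326.28), np.float64(203.53)) r 0.0312 cw of +x scale -3.302
```

View pics/t14c.png

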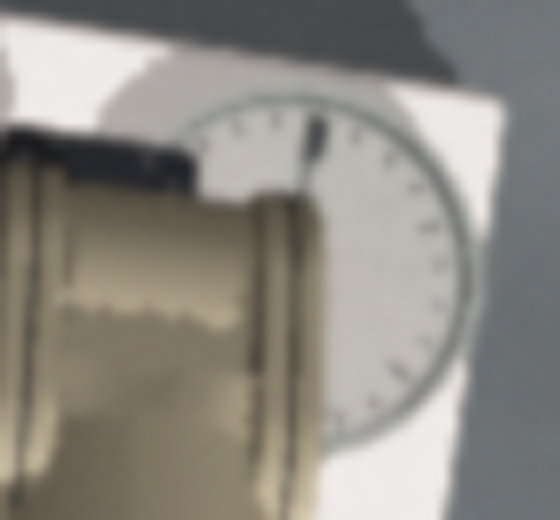

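Call:
move_arm(series=[[0,0,-0.02,0],[0,0,-0.06,0],[-0.03,0.022,-0.09,0],[-0.065,0.05,-0.12,0],[-0.1,0.08,-0.13,0],[-0.135,0.1,-0.13,0],[-0.155,0.118,-0.13,0],[-0.163,0.124,-0.13,0],[-0.163,0.124,-0.13,0],[-0.163,0.124,-0.13,0],[-0.163,0.124,-0.13,0]])

```text
time: 19.75
ee_pos: [0.5833, -0.3677, 0.2094]
eef_rot: [0.772, 0.636, 0.0, 0.0]
ft_force: [0.4, -0.1, 0.2]
width: 0.0005
```

Run:
```python
from h import *
shift([.58,-.3561,.25],-.193)
shot('wrist','w15')
z=load('w15');C=-z['R'].T@z['t'];print('cam',C)
cv2.imwrite('pics/w15r.png',rect(z,(.575,-.295),.082,.05,600))
```

```text
t 19.75 pos [ 0.5833 -0.3677  0.2094] tilt [ 0.0003  0.0001 -1.    ] jaw -0.1932 F [ 0.3636 -0.143   0.1904] w 0.0005059959237170212 
 shift [ 0.0108 -0.0054 -0.0406] roll -0.00022788464704781575
cam [ 0.5962 -0.2986  0.3725]
```

View pics/w15r.png

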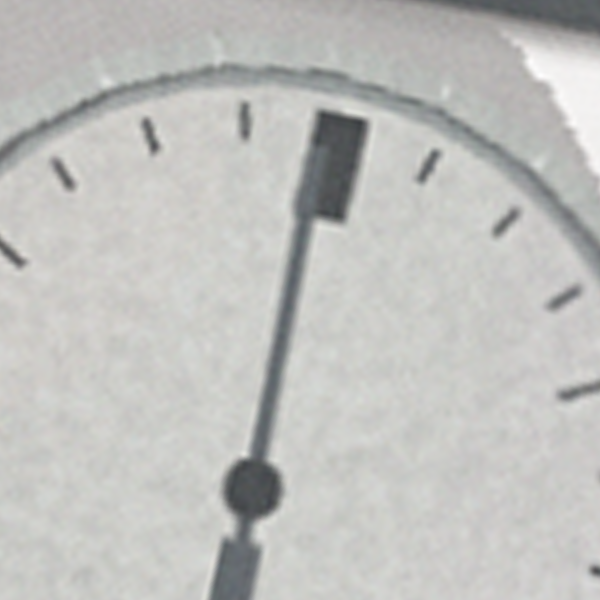

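Run:
```python
from h import *
z=load('w15')
im=rect(z,(.599,-.301),.081,.016,640);cv2.imwrite('pics/w15z.png',im)
```

```text
(no output)
```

View pics/w15z.png

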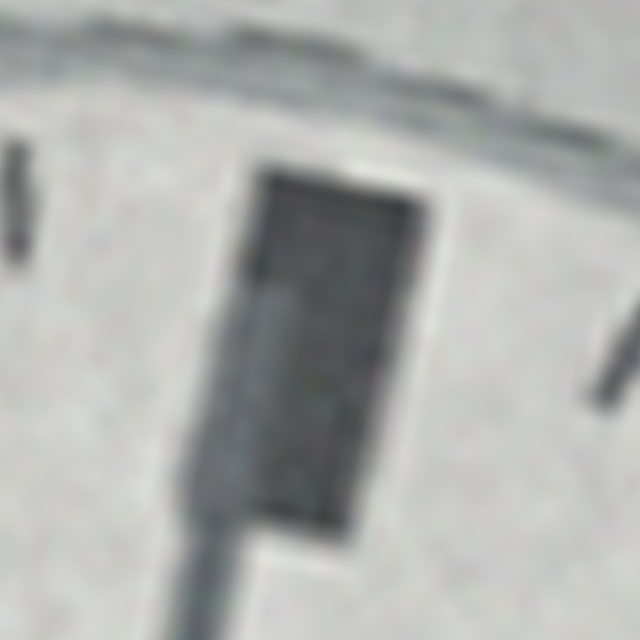

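Run:
```python
from h import *
shift([.4860,-.184,.093],-.195)
```

```text
t 19.8 pos [ 0.5832 -0.3679  0.2095] tilt [ 0.0004 -0.0001 -1.    ] jaw -0.1934 F [-0.0971 -0.6799 -0.3053] w 0.00041898576143255045 
 shift [ 0.1618 -0.1308  0.1165] roll 0.0015697304259347789
```

Call:
move_arm(series=[[0.04,-0.033,0,0],[0.08,-0.065,0.02,0],[0.12,-0.098,0.05,0],[0.162,-0.131,0.08,0],[0.162,-0.131,0.1,0],[0.162,-0.131,0.1165,0],[0.162,-0.131,0.1165,0],[0.162,-0.131,0.1165,0],[0.162,-0.131,0.1165,0]])

```text
time: 20.7
ee_pos: [0.4869, -0.1856, 0.0939]
eef_rot: [0.773, 0.635, 0.0, 0.001]
ft_force: [0.6, 0.0, 0.6]
width: 0.0002
```

Call:
move_arm(series=[[0,0,0.006,0],[0,0,0.01,0],[0,0,0.012,0],[0,0,0.0138,0],[0,0,0.0138,0],[0,0,0.0138,0]])

```text
time: 21.3
ee_pos: [0.4864, -0.1854, 0.0793]
eef_rot: [0.773, 0.635, 0.0, 0.0]
ft_force: [-2.1, -0.3, 7.3]
width: 0.0003
```

Run:
```python
from h import *
shift([.4860,-.184,.093],-.195)
shot('top','t16');markang('t16')
```

```text
t 21.3 pos [ 0.4864 -0.1854  0.0793] tilt [ 0.0007 -0.0007 -1.    ] jaw -0.1953 F [-2.123  -0.3462  7.2887] w 0.00029052162100126177 
 shift [ 0.0013 -0.0007 -0.0137] roll -0.00031966614733391907
blob 14033 (np.float64(330.64), np.float64(163.65)) r 0.0974 cw of +x scale -0.008
blob 300 (np.float64(329.09), np.float64(176.84)) r 0.0547 cw of +x scale 0.015
blob 6108 (np.float64(322.65), np.float64(193.71)) r 0.0113 cw of +x scale -1.739
blob 373 (np.float64(326.22), np.float64(207.59)) r 0.044 cw of +x scale -3.296
```

Call:
move_arm(series=[[0,0.0015,0,0],[0,0.003,0,0],[0,0.0045,0,0],[0,0.0045,0,0],[0,0.0045,0,0]])

```text
time: 21.85
ee_pos: [0.4908, -0.1862, 0.0793]
eef_rot: [0.773, 0.635, 0.0, 0.0]
ft_force: [-1.6, -0.7, 7.8]
width: 0.0002
```

Run:
```python
from h import *
shift([.4860,-.184,.093],-.195)
shot('top','t17');markang('t17')
```

```text
t 21.85 pos [ 0.4908 -0.1862  0.0793] tilt [ 0.0007 -0.0006 -1.    ] jaw -0.1952 F [-1.6258 -0.7208  7.7778] w 0.0002064385878274485 
 shift [ 0.0013 -0.0052 -0.0137] roll -0.00023671619796528098
blob 14058 (np.float64(330.62), np.float64(163.65)) r 0.0974 cw of +x scale -0.008
blob 326 (np.float64(328.24), np.float64(176.85)) r 0.0543 cw of +x scale -0.034
blob 6290 (np.float64(322.78), np.float64(191.75)) r 0.0125 cw of +x scale -1.215
blob 322 (np.float64(326.61), np.float64(207.39)) r 0.0434 cw of +x scale -3.324
```

Call:
move_arm(series=[[0,0,-0.02,0],[0,0,-0.06,0],[-0.03,0.022,-0.09,0],[-0.065,0.05,-0.12,0],[-0.1,0.08,-0.13,0],[-0.135,0.1,-0.13,0],[-0.155,0.118,-0.13,0],[-0.163,0.124,-0.13,0],[-0.163,0.124,-0.13,0],[-0.163,0.124,-0.13,0],[-0.163,0.124,-0.13,0]])

```text
time: 23.0
ee_pos: [0.5806, -0.3682, 0.2091]
eef_rot: [0.772, 0.636, 0.0, 0.0]
ft_force: [-0.9, -0.2, -0.6]
width: 0.0007
```

Run:
```python
from h import *
shot('wrist','w18')
z=load('w18')
im=rect(z,(.597,-.301),.081,.016,600);cv2.imwrite('pics/w18z.png',im)
s=read_state();print(s['time'],s['ee_pos'])
```

```text
23.05 [ 0.5806 -0.3684  0.2092]
```

View pics/w18z.png

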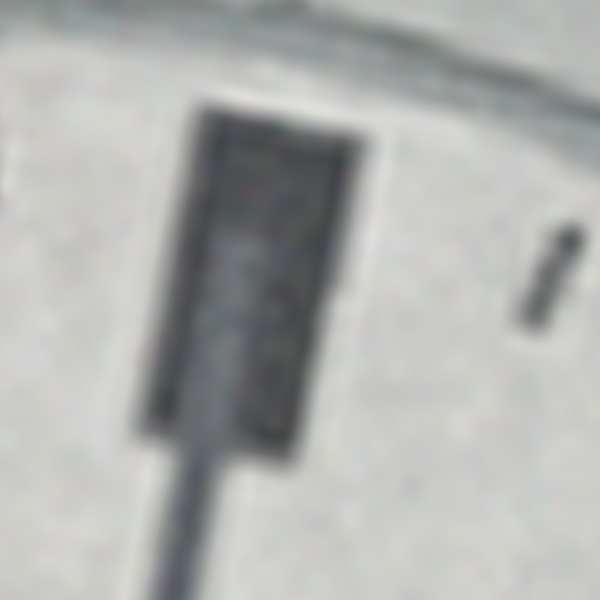

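Run:
```python
from h import *
shift([.4860,-.184,.093],-.195)
```

```text
t 23.05 pos [ 0.5806 -0.3684  0.2092] tilt [ 0.0004 -0.0001 -1.    ] jaw -0.1935 F [-0.0497  0.7975 -0.7096] w 0.0006754421716578091 
 shift [ 0.1628 -0.1283  0.1162] roll 0.0015372789939560594
```

Call:
move_arm(series=[[0.04,-0.033,0,0],[0.08,-0.065,0.02,0],[0.12,-0.098,0.05,0],[0.163,-0.128,0.08,0],[0.163,-0.128,0.1,0],[0.163,-0.128,0.1165,0],[0.163,-0.128,0.1165,0],[0.163,-0.128,0.1165,0],[0.163,-0.128,0.1165,0]])

```text
time: 23.95
ee_pos: [0.4874, -0.1857, 0.0935]
eef_rot: [0.773, 0.635, 0.0, 0.001]
ft_force: [0.7, -0.6, -1.0]
width: 0.0003
```

Call:
move_arm(series=[[0,0,0.006,0],[0,0,0.01,0],[0,0,0.012,0],[0,0,0.0138,0],[0,0,0.0138,0],[0,0.001,0.0138,0],[0,0.002,0.0138,0],[0,0.0027,0.0138,0],[0,0.0027,0.0138,0],[0,0.0027,0.0138,0]])

```text
time: 24.95
ee_pos: [0.4895, -0.186, 0.079]
eef_rot: [0.773, 0.635, 0.0, 0.0]
ft_force: [-1.5, -0.8, 8.2]
width: 0.0006
```

Call:
move_arm(series=[[0,0,-0.02,0],[0,0,-0.06,0],[-0.03,0.022,-0.09,0],[-0.065,0.05,-0.12,0],[-0.1,0.08,-0.13,0],[-0.135,0.1,-0.13,0],[-0.155,0.118,-0.13,0],[-0.163,0.124,-0.13,0],[-0.163,0.124,-0.13,0],[-0.163,0.124,-0.13,0],[-0.163,0.124,-0.13,0]])

```text
time: 26.05
ee_pos: [0.5793, -0.368, 0.2088]
eef_rot: [0.772, 0.636, 0.0, 0.0]
ft_force: [-0.6, 0.5, -0.2]
width: 0.0006
```

Run:
```python
from h import *
shot('wrist','w19');shot('scene','s19');shot('top','t19')
z=load('w19')
im=rect(z,(.597,-.301),.081,.016,600);cv2.imwrite('pics/w19z.png',im)
s=read_state();print(s['time'],s['ee_pos'])
```

```text
26.2 [ 0.5792 -0.3688  0.2089]
```

View pics/w19z.png

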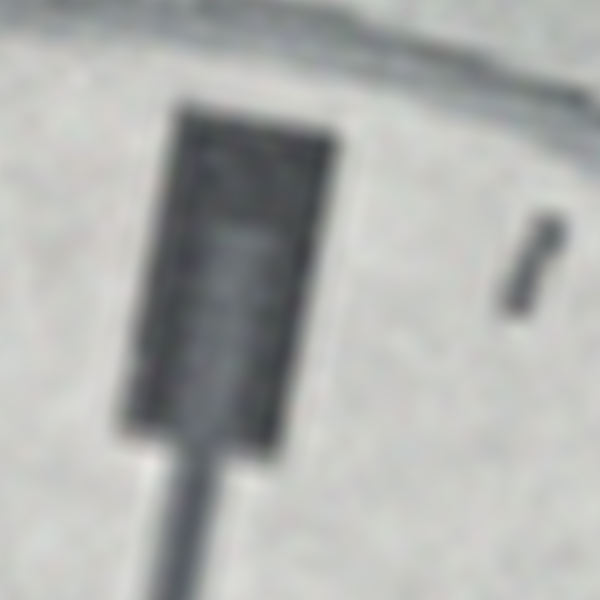

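View pics/s19.png

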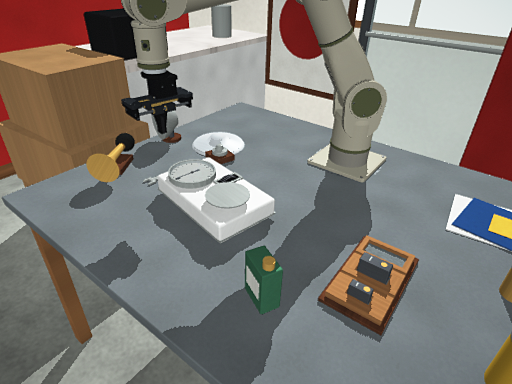

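View pics/t19.png

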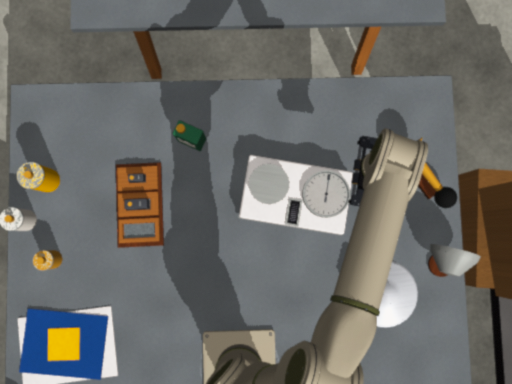

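The needle tip at (240,230) is now centred on the mark (edges about 155 and 318 at that row). Both weights lie in their slots, the largest slot is empty, and the tin has not moved. Handing in.

Run:
```python
from h import *
print(r.close_job(), read_state()['time'])
```

```text
the job is handed in; nothing more can be done
the job is handed in; nothing more can be done
```

The job is done and handed in, at about 26 s of the 61 s allowed. The check weight is back in its own slot, and the scale is zeroed.

- **Weight:** I took it off the pan first and set it flat in the middle-size slot. The depth image put its top face at 62.9 mm (62 mm expected), level to under 0.4 mm along its length. The small weight is still in its slot and the largest slot is empty.
- **Wheel:** I then rolled it towards the scale's +x in five short strokes. The press read 4 to 8 N whenever I checked it. In the last close wrist picture, the empty scale's needle tip lies within about 0.5 mm of the zero mark's centreline.
- **Other goods:** In the last pictures the oil tin looks unmoved. The arm hid the plinth and wrench in the final top view. I never went near either, but I did not re-measure them.
- **Disagreements:**
  - The top and wrist cameras differed by 2 to 5 mm in y, so I trusted the wrist camera for the slot and the dial.
  - The top camera's reading of the mark is also biased. It showed the mark about 0.03 rad past zero while the wrist view still showed it about 1 mm short, so I set the final zero from the wrist view.

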